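# Clear the reagent chest, try its lid, free the catch if it holds, and hold the lid open

## Task

Clear the two amber bottles off the lid of the steel chest: set them down on the low rack (not dropped) so that they carry on the row of two standing there, in line and at the same spacing. Then take the lid by its bow handle and tug it gently to feel whether the catch is holding, for the round knob does not show it; if it is caught, free it with a quarter turn of the knob either way rather than wrench it (turning it when it is free may fasten it). Lift the lid about half way open, 45 degrees, and finish while still holding it there by the handle, leaving the other bottles and glassware where they stand.

Things in the scene. Friction and masses are not known exactly. Their poses are not given: they have to be found in the camera images.
- chest: grey sheet-steel reagent chest, 240 mm deep (x) x 300 mm wide (y), fixed to the bench; origin at the centre of its underside, x points from its front edge to its hinged back edge, y left, z up; the shut lid's flat top is 134 mm above the origin. On the lid: bow handle (left front), knob of the catch (right front), and at the start bottle_a and bottle_b further back
- lid (a joint): angle of the chest's lid, rad: 0 shut, growing as its front edge rises, up to 1.9; hinge axis along the chest's y through point lid_hinge. Falls shut when let go; lifting it at the handle takes about 6 N. If the catch holds, it stops after about 2 mm at the handle (under 0.02 rad) and 20 N will not raise it; if free, it rises with the hand
- lid_hinge (a point): middle of the lid's hinge axis, at the back edge of the chest (120 mm along chest x), 130 mm above the bench
- handle_bar (a point): middle of the bow handle's round steel bar, 12 mm thick, 110 mm long, along the chest's y (parallel to the hinge); its centre line is 40 mm above the lid's top, open beneath; with the lid shut it is 200 mm in front of the hinge axis and 44 mm above it. Pinched across the bar from above, the bar can turn between the fingers as the lid swings
- knob (a point): centre of the top face of the catch's round, unmarked black knob: 34 mm across, side from 4 to 28 mm above the lid, axis square to the lid, 145 mm right (chest -y) of the handle's middle. No stops; stays where left (0.05 N m). A two-armed cam inside catches within about 35 degrees of one line: from caught, 80 to 100 degrees either way frees it; a quarter turn from free may catch it
- bottle_a: amber glass reagent bottle, 50 mm across, 110 mm tall, paper label, round black cap 30 mm across from 84 to 110 mm above its underside (the shoulder slopes in from 62 to 78 mm); 0.2 kg; origin at the centre of its underside, z up; its yaw means nothing
- bottle_b: the same kind of bottle as bottle_a; either may take either place
- rack: low bench rack, fixed: clear greenish board 130 mm (x) x 310 mm (y), its top 80 mm above the bench, on grey steel legs, with an 8 mm steel guard rail along its front and its back, 58 mm from the board's middle line, 26 mm above the board; origin on the bench under the centre of the board
- place3 (a point): where the third bottle of the row stands: on the top of the board, on its middle line; the row's places are 70 mm apart along the rack's y. Place 1 (row_1) and place 2 (row_2) are further towards the rack's +y end
- place4 (a point): where the fourth bottle of the row stands, 70 mm from place3 towards the rack's -y end
- row_1: amber bottle like bottle_a, already first in the row, at the rack's left (+y) end; leave it
- row_2: amber bottle, already second in the row, 70 mm from row_1; leave it
- media_bottle: bystander: clear media bottle with a blue cap, 86 mm across, 174 mm tall; origin under its centre
- beaker: bystander: glass beaker, 68 mm across, 85 mm tall; origin under its centre
- tube_rack: bystander: blue rack of orange-capped tubes, 75 x 150 mm, 103 mm tall; origin under its centre

How it is judged:
On the way, in this order (a step that is already met when the one before it is completed fails the run):
1. both bottles stand released in the third and fourth places of the row, the lid still shut (((horizontal distance between bottle_a and place3 below 0.018 m and horizontal distance between bottle_b and place4 below 0.018 m) or (horizontal distance between bottle_b and place3 below 0.018 m and horizontal distance between bottle_a and place4 below 0.018 m)) and z of bottle_a in the frame of rack between 0.075 and 0.086 m and angle between each of bottle_a, bottle_b's own z axis and vertical below 0.08 rad and contact force between the fingers and bottle_a below 0.3 N and linear speed of each of bottle_a, bottle_b below 0.03 m/s and z of bottle_b in the frame of rack between 0.075 and 0.086 m and contact force between the fingers and bottle_b below 0.3 N and value of joint lid below 0.05 rad), for 0.2 s.
2. the lid is lifted by its handle (value of joint lid above 0.2 rad and contact force between the fingers and lid_c3 above 1 N), for 0.1 s.
At the end, for the whole second after the job is handed in: The lid stands still between 0.61 and 0.96 rad (35 to 55 degrees) open, the fingers on its bow handle with at least 3 N; both bottles stand upright and untouched on the rack's board, one within 18 mm of place3, the other within 18 mm of place4 (((horizontal distance between bottle_a and place3 below 0.018 m and horizontal distance between bottle_b and place4 below 0.018 m) or (horizontal distance between bottle_b and place3 below 0.018 m and horizontal distance between bottle_a and place4 below 0.018 m)) and z of bottle_a in the frame of rack between 0.075 and 0.086 m and angle between each of bottle_a, bottle_b's own z axis and vertical below 0.08 rad and contact force between the fingers and bottle_a below 0.3 N and linear speed of each of bottle_a, bottle_b below 0.03 m/s and z of bottle_b in the frame of rack between 0.075 and 0.086 m and contact force between the fingers and bottle_b below 0.3 N and value of joint lid between 0.61 and 0.96 rad and velocity of joint lid between -0.05 and 0.05 rad/s and contact force between the fingers and lid_c3 above 3 N); the arm keeps its last pose, push and grip.
It fails at once if a bottle is tipped over (angle between any of bottle_a, bottle_b, row_1, row_2's own z axis and vertical above 0.5 rad).
It fails at once if a bottle is dropped from more than about 15 mm ((contact force between the fingers and bottle_a below 0.01 N and linear speed of bottle_a above 0.55 m/s) or (contact force between the fingers and bottle_b below 0.01 N and linear speed of bottle_b above 0.55 m/s)).
It fails at once if the two bottles already in the row are shifted by more than 20 mm (distance of any of row_1, row_2 from where it was at the start of the episode above 0.02 m).
It fails at once if other glassware is pushed by more than 30 mm (distance of any of media_bottle, beaker, tube_rack from where it was at the start of the episode above 0.03 m).
It fails at once if the catch is wrenched: more than 80 N on its keeper (contact force between lid and chest_c5 above 80 N).
It also fails if it takes over 72 s, if anything falls off the work surface, if the arm or the gripper's body presses on something with over 40 N, if the wrist force passes 120 N, or if a joint passes its speed limit or range.

## Robot

A 6-joint arm with a two-finger parallel gripper is mounted at the origin on the work surface. World frame = base frame: x ahead of the robot, y to its left, z up, the work surface at z = 0. Lengths are in m, angles in rad, forces in N, time in s.
With the tool pointing down it reaches from about 0.375 to 0.9 m from the base axis. Payload 3.1 kg.
Tool frame: the origin (TCP) lies at the centre of the arm's flange, where the gripper is bolted on; the fingertips stand 182 mm ahead of it and the grasp point (between the pads) lies 164 mm ahead of it; z points along the fingers, y is the line along which they close (so a half turn about z gives the same grasp; the last joint's range is limited). The gripper opens to 87 mm and grips with 3 to 60 N. Pads are 19 mm wide; open, the fingers measure 117 mm over their backs; the gripper's body (75 mm by 190 mm) begins 51 mm behind the grasp point.
Start: joints at [0.95, 0.527, 1.433, -0, 1.181, -0.178], TCP at [0.268, 0.565, 0.405] pointing down, gripper open.
Joint ranges: [-3.08, 3.08], [-0.75, 2.2], [0.22, 2.44], [-1.43, 4.57], [0, 2.65], [-2.85, 2.85]. Speed limits (rad/s): [2.79, 2.79, 3.14, 3.14, 3.14, 3.14].

## Interface

Orientations are given as a unit quaternion [x, y, z, w].
In Python, from rig import * gives the robot as it stands.
- The arm moves only by the tool move_arm, never from a script. Its argument "commands" is a list that holds one entry, the list of rows, each a list of 6 numbers: the shift along the tool's x, y, z in units of 40 mm (1.0 is 40 mm), then the turn, a rotation vector about the tool's x, y, z in rad. A call has 1 to 12 rows; each row is the pose to reach, as a shift and turn from the pose commanded when the call began, along the tool's axes at that moment; what a row does not reach only later rows make up. A row lasts 1/8 s, in which the tool goes at most 62.5 mm and 10.7 degrees, less where a joint would pass 70% of its speed; a pose out of reach is approached as far as the arm can. A call with a gripper value outside its range is refused whole. "claw" is the closure, from -1 (fully open) to 1 (shut), so that 0 is half open, set as the call begins (left out, the last holds). The fingers move at their own pace and stop on an object; "squeeze" is the grip in N (left out, the last holds). Time passes only in rows, so rows that repeat a pose let the fingers close. It gives the time, the measured TCP pose, the force, the opening and the grip force at its end, in the units of the state.
- get_obs(): the state, without advancing time (a new reading comes with each control period).
- camera(name): name is "scene" or "top" or "wrist"; returns a dict with "pixels" (420x560x3 uint8, blue, green, red), "range_z" (420x560 float32, m along the optical axis (not along the pixel's ray), 0 where there is no reading), "camera_matrix" (3x3 intrinsics, pixels), "extrinsics" (4x4, takes a point from world to camera coordinates). Camera axes: x right, y up, looking along -z (the intrinsics and any distortion apply to the point x, -y, -z); pixel columns grow to the right and rows downward; lengths in m; the calibration is good to about 2 mm. A picture is of the moment at which its call begins.
- hand_in(): hands the job in; it is judged then, once.
The state is a dict: "time": time; "q": joint angles; "joint_velocities": joint speeds; "joint_torque": joint torques, N m; "position": TCP position; "tool_rot": TCP orientation; "ft_force": force on the tool from outside, world axes, zero at the start; "moment": the same for the moment, N m; "grip_width": finger opening in m; "grip_force": force on a finger pad.
Only numpy, scipy, OpenCV 4.12 (cv2) and the standard library are available. Lean on these libraries where they do the work, as an engineer would, in place of code of your own. Each camera call takes 0.05 s, during which the arm holds its last target. There are 200 camera calls.

## Working session

There is one attempt and no reset: what is moved stays moved. The work goes in short steps, Python scripts to look and compute and a tool call to move; the robot and the scene stay as the last step left them, time stands still between calls to the robot, and variables do not carry over. Pictures are saved under pics/ and viewed, at most 10 in all, crops included, and the job is handed in when it is done.

Besides the shell and the picture viewer there is one more tool, called as a command line: name --argument value ..., lists and objects as JSON in quotes. move_arm: Moves the arm, as the interface text tells. Its arguments: {"type":"object","properties":{"commands":{"type":"array","items":{"type":"array","items":{"type":"array","items":{"type":"number"}}}},"claw":{"type":"number"},"squeeze":{"type":"number"}},"required":["commands"]}

```bash
ls; mkdir -p pics; cat > h.py <<'E'
from rig import *
import numpy as np, cv2
from scipy.spatial.transform import Rotation as R
def shot(n):
    c=camera(n); c['R']=c['extrinsics'][:3,:3]; c['t']=c['extrinsics'][:3,3]; return c
def world(c,u,v,d=None):
    K=c['camera_matrix']
    if d is None: d=c['range_z'][int(v),int(u)]
    p=np.array([(u-K[0,2])/K[0,0]*d,-(v-K[1,2])/K[1,1]*d,-d]); return c['R'].T@(p-c['t'])
def onplane(c,u,v,z):
    o=-c['R'].T@c['t']; p=world(c,u,v,1.0); r=p-o; return o+r*(z-o[2])/r[2]
def cloud(c):
    K=c['camera_matrix'];d=c['range_z'];v,u=np.mgrid[:d.shape[0],:d.shape[1]]
    P=np.stack([(u-K[0,2])/K[0,0]*d,-(v-K[1,2])/K[1,1]*d,-d],-1)
    W=(P-c['t'])@c['R']; W[d<=0]=np.nan; return W
E
python3 - <<'E'
from h import *
for n in('top','scene'):
    c=shot(n); cv2.imwrite(f'pics/{n}0.png',c['pixels']); print(n,-c['R'].T@c['t'],c['camera_matrix'].tolist(),[k for k in c])
    np.savez(f'{n}0.npz',**c)
print(get_obs())
E
```

```text
pics
top [0.54692191 0.05953381 1.16965314] [[516.8053140252563, 0.0, 273.00079399119113], [0.0, 516.8053140252563, 207.63067922011402], [0.0, 0.0, 1.0]] ['pixels', 'range_z', 'camera_matrix', 'extrinsics', 'R', 't']
scene [1.20167241 0.8609054  0.87616537] [[510.0498138200567, 0.0, 283.32373323413805], [0.0, 510.0498138200567, 207.3007318387282], [0.0, 0.0, 1.0]] ['pixels', 'range_z', 'camera_matrix', 'extrinsics', 'R', 't']
{'time': 0.1, 'q': array([ 9.49475493e-01,  5.28370882e-01,  1.43381017e+00,  1.33695126e-05,
        1.18137520e+00, -1.78514494e-01]), 'joint_velocities': array([ 0.001548  , -0.00406025, -0.0026047 ,  0.00033524,  0.00053738,
       -0.00138635]), 'joint_torque': array([-4.57331207e-04, -4.40986204e+01, -1.77150071e+01,  6.34221034e-02,
        5.34207746e-02, -2.26216520e-05]), 'position': array([0.26758926, 0.56446599, 0.4038591 ]), 'tool_rot': array([ 2.19601134e-01,  9.75589247e-01, -9.01922536e-04, -3.87950538e-04]), 'ft_force': array([0.20468831, 0.29452577, 0.64213692]), 'moment': array([-0.00244235, -0.009776  ,  0.03702471]), 'grip_force': 0.0, 'grip_width': 0.08679430354397742}
```

View pics/top0.png

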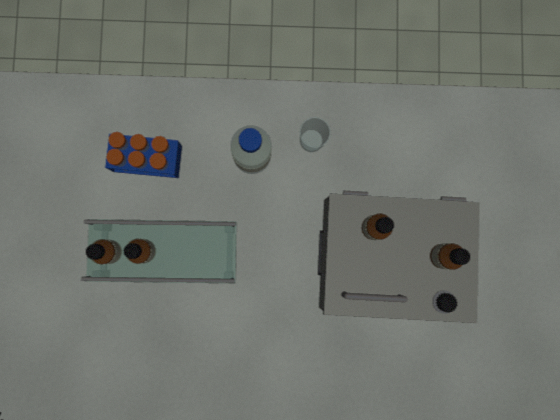

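View pics/scene0.png

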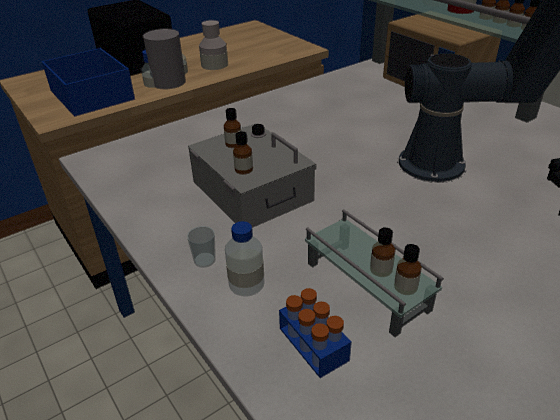

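The top view (up = +x, left = +y) shows the rack with row_1 and row_2 at (97,252) and (138,250), so its free end lies to the right. The chest shows bottles at (380,227) and (452,256), the bow handle at (375,297) and the knob at (446,302). The scene view agrees with this.

```bash
python3 - <<'E'
from h import *
c=dict(np.load('top0.npz')); W=cloud(c); px=c['pixels']; hsv=cv2.cvtColor(px,cv2.COLOR_BGR2HSV)
def cap(name,u,v,z,rad=14):
    m=np.zeros(px.shape[:2],np.uint8); m[v-rad:v+rad,u-rad:u+rad]=1
    s=(m>0)&(np.abs(W[...,2]-z)<0.006)
    vv,uu=np.nonzero(s); p=W[s]
    (cx,cy),r=cv2.minEnclosingCircle(p[:,:2].astype(np.float32))
    print(name,len(p),'circ',(cx,cy),r,'mean',p.mean(0), 'ray',onplane(c,uu.mean(),vv.mean(),z))
    return np.array([cx,cy])
cap('A',385,225,.244);cap('B',459,256,.244);r1=cap('r1',95,252,.19);r2=cap('r2',133,251,.19);cap('knob',446,302,.162)
# handle
s=np.abs(W[...,2]-.178)<.008; s[:280]=0; s[310:]=0; s[:,:335]=0; s[:,415:]=0
p=W[s][:,:2].astype(np.float32); print('handle',len(p),cv2.minAreaRect(p),np.nanmedian(W[s][:,2]))
# lid
s=(np.abs(W[...,2]-.134)<.006); p=W[s]; k=(p[:,1]<0.05)&(p[:,0]>.3)&(p[:,0]<.75); print('lid',cv2.minAreaRect(p[k][:,:2].astype(np.float32)))
# rack rails / board
s=(np.abs(W[...,2]-.106)<.008); s[:,250:]=0; s[:210]=0;s[290:]=0; p=W[s]; print('rails',len(p),cv2.minAreaRect(p[:,:2].astype(np.float32)))
for lo,hi in((210,235),(270,290)):
    q=W[lo:hi,80:240].reshape(-1,3); q=q[np.abs(q[:,2]-.106)<.008]; print(len(q),np.polyfit(q[:,1],q[:,0],1),q[:,1].min(),q[:,1].max(),q.mean(0))
s=(np.abs(W[...,2]-.08)<.006); s[:,250:]=0; p=W[s]; print('board',len(p),p.min(0),p.max(0))
d=(r2-r1); print('d',np.linalg.norm(d),np.degrees(np.arctan2(d[1],d[0])),r2+d,r2+2*d)
E
```

```text
A 219 circ (0.6044517755508423, -0.16101306676864624) 0.015236379578709602 mean [ 0.60374925 -0.16081309  0.24381177] ray [ 0.60373299 -0.16076921  0.244     ]
B 227 circ (0.5505070686340332, -0.2993495464324951) 0.01580880954861641 mean [ 0.55078454 -0.29844326  0.24364277] ray [ 0.55077765 -0.29830877  0.244     ]
r1 206 circ (0.542148768901825, 0.3771286606788635) 0.015035095624625683 mean [0.54237869 0.37678865 0.18964207] ray [0.54237548 0.37667625 0.19      ]
r2 206 circ (0.5456134080886841, 0.30649998784065247) 0.014950739219784737 mean [0.54544455 0.30626082 0.18955693] ray [0.54544019 0.30615141 0.19      ]
knob 272 circ (0.4604359269142151, -0.30254504084587097) 0.018595745787024498 mean [ 0.46068617 -0.30250753  0.16145239] ray [ 0.46072378 -0.30231247  0.162     ]
handle 398 ((0.4688247740268707, -0.15818795561790466), (0.11998328566551208, 0.01201334036886692), 88.1833724975586) 0.17866074358569256
lid ((0.549233615398407, -0.22207336127758026), (0.3078039288520813, 0.25101765990257263), 88.24900817871094)
rails 1288 ((0.5463714003562927, 0.27220654487609863), (0.12426838278770447, 0.3109305799007416), 0.450501024723053)
586 [-0.01059406  0.60702999] 0.11784479342951656 0.42563834455044197 [0.60413829 0.27295421 0.10905421]
610 [-0.01058905  0.49145118] 0.1163007607188177 0.4272095132221052 [0.48857479 0.27163806 0.10887476]
board 6772 [0.47953149 0.09378508 0.07402292] [0.77814375 0.4273241  0.08596526]
d 0.07071359948116185 -87.19164754612522 [0.54907805 0.23587132] [0.55254269 0.16524264]
```

```bash
cat >> h.py <<'E'
def go(p,yaw=0,tilt=0):
    """units/turn from present pose to: TCP p, fingers closing along angle yaw (deg, world), tool down"""
    o=get_obs(); R0=R.from_quat(o['tool_rot']); a=np.radians(yaw)
    Rt=R.from_matrix(np.array([[-np.sin(a),np.cos(a),0],[np.cos(a),np.sin(a),0],[0,0,-1]]).T)
    Rt=R.from_matrix(np.column_stack([[-np.sin(a),np.cos(a),0],[np.cos(a),np.sin(a),0],[0,0,-1]]))
    print('shift',(R0.inv().apply(np.array(p)-o['position'])/.04).round(3),'turn',(R0.inv()*Rt).as_rotvec().round(4),'q',o['q'].round(2),'t',o['time'])
E
python3 -c "
from h import *
go([.604,-.161,.47],0)"
```

```text
shift [-15.37  -12.787  -1.634] turn [-1.900e-03  8.000e-04  1.128e+00] q [ 0.95  0.53  1.43  0.    1.18 -0.18] t 0.1
```

move_arm --commands '[[[-0.4, -0.3, -0.4, 0, 0, 0.05], [-1.3, -1.1, -1.5, 0, 0, 0.2], [-2.5, -2, -1.75, 0, 0, 0.35], [-3.7, -3, -1.75, 0, 0, 0.5], [-4.9, -4, -1.75, 0, 0, 0.65], [-6, -5, -1.75, 0, 0, 0.8], [-7.2, -6, -1.75, 0, 0, 0.95], [-8.4, -7, -1.75, 0, 0, 1.1], [-9.6, -8, -1.75, 0, 0, 1.127], [-10.8, -9, -1.75, 0, 0, 1.127], [-11.8, -9.8, -1.75, 0, 0, 1.127], [-12.2, -10.2, -1.75, 0, 0, 1.127]]]' --claw -0.4

```text
time: 1.6
position: [0.5342, -0.0164, 0.4756]
tool_rot: [0.709, 0.706, 0.0, 0.001]
ft_force: [-0.4, 0.2, -0.0]
grip_width: 0.0611
grip_force: 0.0
```

move_arm --commands '[[[-0.5, 0.25, 0, 0, 0, 0], [-1.8, 0.9, 0, 0, 0, 0], [-3.1, 1.5, 0, 0, 0, 0], [-3.6, 1.73, 0.1, 0, 0, 0], [-3.61, 1.74, 0.5, 0, 0, 0], [-3.61, 1.74, 1.0, 0, 0, 0], [-3.61, 1.74, 1.5, 0, 0, 0], [-3.61, 1.74, 1.9, 0, 0, 0], [-3.61, 1.74, 2.0, 0, 0, 0], [-3.61, 1.74, 2.0, 0, 0, 0]]]'

```text
time: 2.85
position: [0.6036, -0.1567, 0.3947]
tool_rot: [0.706, 0.708, 0.0, -0.0]
ft_force: [-0.7, 0.6, -0.2]
grip_width: 0.0613
grip_force: 0.0
```

move_arm --commands '[[[0, 0, 0, 0, 0, 0], [0, 0, 0, 0, 0, 0], [0, 0, 0, 0, 0, 0], [0, 0, 0, 0, 0, 0], [0, 0, 0, 0, 0, 0], [0, 0, 0, 0, 0, 0]]]' --claw 0.8 --squeeze 20

```text
time: 3.6
position: [0.6036, -0.1574, 0.3949]
tool_rot: [0.707, 0.707, -0.0, 0.0]
ft_force: [-1.2, 0.4, 1.7]
grip_width: 0.0296
grip_force: 20.0
```

move_arm --commands '[[[0, 0, -0.2, 0, 0, 0], [0, 0, -0.7, 0, 0, 0], [0.3, 0, -1.0, 0, 0, 0], [1.0, -0.1, -1.0, 0, 0, 0], [2.1, -0.3, -1.0, 0, 0, 0], [3.3, -0.5, -1.0, 0, 0, 0], [4.5, -0.7, -1.0, 0, 0, 0], [5.7, -0.9, -1.0, 0, 0, 0], [6.9, -1.1, -1.0, 0, 0, 0], [8.1, -1.3, -1.0, 0, 0, 0], [9.0, -1.4, -1.0, 0, 0, 0], [9.5, -1.42, -1.0, 0, 0, 0]]]'

```text
time: 5.1
position: [0.5454, 0.2249, 0.4348]
tool_rot: [0.706, 0.708, -0.0, -0.0]
ft_force: [0.3, -0.5, -3.3]
grip_width: 0.0294
grip_force: 20.0
```

move_arm --commands '[[[0.25, 0, 0, 0, 0, 0], [0.4, 0, 0.2, 0, 0, 0], [0.4, 0, 0.7, 0, 0, 0], [0.4, 0, 1.2, 0, 0, 0], [0.4, 0, 1.6, 0, 0, 0], [0.4, 0, 1.9, 0, 0, 0], [0.4, 0, 2.1, 0, 0, 0], [0.4, 0, 2.1, 0, 0, 0], [0.4, 0, 2.1, 0, 0, 0]]]'

```text
time: 6.22
position: [0.5467, 0.2387, 0.3513]
tool_rot: [0.707, 0.707, 0.001, 0.0]
ft_force: [-0.2, 0.6, -2.1]
grip_width: 0.0294
grip_force: 20.0
```

```bash
cat >> h.py <<'E'
def look(n,name,box=None):
    c=shot(n); np.savez(name+'.npz',**c); im=c['pixels']
    if box: im=cv2.resize(im[box[1]:box[3],box[0]:box[2]],None,fx=2,fy=2)
    cv2.imwrite(f'pics/{name}.png',im); return c
E
python3 -c "
from h import *
go([.5467,.2400,.341],0); look('scene','s1',(280,180,480,350))"
```

```text
shift [0.033 0.    0.258] turn [ 0.0013 -0.0003  0.001 ] q [ 0.22  0.55  1.56 -0.    1.03  0.22] t 6.225
```

View pics/s1.png

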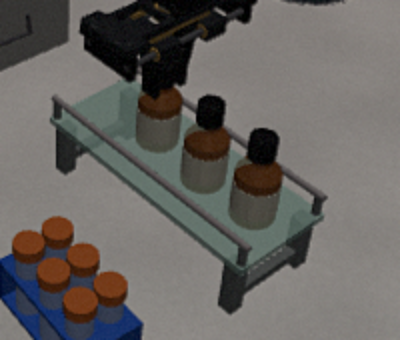

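The crop shows bottle_a hanging upright at crop pixel (158,130), in line with the row at (208,150) and (255,190). It is about 10 mm above the board, so I lower it until it touches.

move_arm --commands '[[[0.03, 0, 0.1, 0, 0, 0], [0.03, 0, 0.18, 0, 0, 0], [0.03, 0, 0.24, 0, 0, 0], [0.03, 0, 0.26, 0, 0, 0], [0.03, 0, 0.26, 0, 0, 0], [0.03, 0, 0.26, 0, 0, 0]]]'

```text
time: 7.02
position: [0.5463, 0.2398, 0.3409]
tool_rot: [0.707, 0.707, 0.0, 0.0]
ft_force: [-2.9, -0.1, 4.8]
grip_width: 0.0295
grip_force: 20.0
```

move_arm --commands '[[[0, 0, 0, 0, 0, 0], [0, 0, 0, 0, 0, 0], [0, 0, 0, 0, 0, 0], [0, 0, -0.2, 0, 0, 0], [0, 0, -0.8, 0, 0, 0], [0, 0, -1.6, 0, 0, 0], [0, 0, -2.2, 0, 0, 0], [0, 0, -2.4, 0, 0, 0]]]' --claw -0.4

```text
time: 8.02
position: [0.5467, 0.2399, 0.4385]
tool_rot: [0.707, 0.707, 0.002, 0.001]
ft_force: [-1.5, -0.8, 0.7]
grip_width: 0.0612
grip_force: 0.0
```

```bash
python3 -c "
from h import *
go([.5507,-.2988,.475],0)"
```

```text
shift [-13.466   0.089  -0.924] turn [ 0.004  -0.0009  0.001 ] q [0.23 0.45 1.47 0.   1.22 0.23] t 8.025
```

move_arm --commands '[[[-0.4, 0, -0.4, 0, 0, 0], [-1.4, 0, -0.9, 0, 0, 0], [-2.7, 0, -0.9, 0, 0, 0], [-4.0, 0, -0.9, 0, 0, 0], [-5.3, 0, -0.9, 0, 0, 0], [-6.6, 0, -0.9, 0, 0, 0], [-7.9, 0.05, -0.9, 0, 0, 0], [-9.2, 0.1, -0.9, 0, 0, 0], [-10.5, 0.1, -0.9, 0, 0, 0], [-11.8, 0.1, -0.9, 0, 0, 0], [-12.9, 0.1, -0.9, 0, 0, 0], [-13.35, 0.1, -0.9, 0, 0, 0]]]'

```text
time: 9.52
position: [0.5499, -0.2974, 0.4717]
tool_rot: [0.708, 0.706, -0.0, -0.001]
ft_force: [-0.2, 0.3, -0.2]
grip_width: 0.0606
grip_force: 0.0
```

move_arm --commands '[[[-0.12, 0, 0.1, 0, 0, 0], [-0.12, 0, 0.5, 0, 0, 0], [-0.12, 0, 1.0, 0, 0, 0], [-0.12, 0, 1.5, 0, 0, 0], [-0.12, 0, 1.8, 0, 0, 0], [-0.12, 0, 1.9, 0, 0, 0], [-0.12, 0, 1.9, 0, 0, 0]]]'

```text
time: 10.4
position: [0.5511, -0.2986, 0.3964]
tool_rot: [0.707, 0.708, 0.0, -0.0]
ft_force: [0.5, -1.0, -0.3]
grip_width: 0.0609
grip_force: 0.0
```

```bash
python3 -c "
from h import *
go([.5507,-.2988,.395],0)"
```

```text
shift [-0.005 -0.011  0.035] turn [ 0.     -0.0001  0.0016] q [-0.67  0.54  1.44  0.    1.17 -0.68] t 10.4
```

move_arm --commands '[[[0, 0, 0, 0, 0, 0], [0, 0, 0, 0, 0, 0], [0, 0, 0, 0, 0, 0], [0, 0, 0, 0, 0, 0], [0, 0, 0, 0, 0, 0], [0, 0, -0.2, 0, 0, 0], [0, 0, -0.7, 0, 0, 0], [0, 0, -1.1, 0, 0, 0], [0, 0, -1.2, 0, 0, 0]]]' --claw 0.8 --squeeze 20

```text
time: 11.52
position: [0.5512, -0.2991, 0.4459]
tool_rot: [0.707, 0.707, 0.0, 0.001]
ft_force: [-0.5, 0.1, -1.8]
grip_width: 0.029
grip_force: 20.0
```

move_arm --commands '[[[0.3, 0, 0, 0, 0, 0], [1.1, 0, 0, 0, 0, 0], [2.3, 0, 0, 0, 0, 0], [3.5, 0, 0, 0, 0, 0], [4.7, 0, 0, 0, 0, 0], [5.9, -0.05, 0, 0, 0, 0], [7.1, -0.09, 0, 0, 0, 0], [8.3, -0.09, 0, 0, 0, 0], [9.5, -0.09, 0, 0, 0, 0], [10.6, -0.09, 0, 0, 0, 0], [11.3, -0.09, 0, 0, 0, 0], [11.6, -0.09, 0, 0, 0, 0]]]'

```text
time: 13.02
position: [0.5459, 0.1669, 0.4436]
tool_rot: [0.706, 0.708, -0.001, -0.001]
ft_force: [-0.2, -0.5, -2.0]
grip_width: 0.0294
grip_force: 20.0
```

move_arm --commands '[[[0, 0, 0, 0, 0, 0], [0, 0, 0.2, 0, 0, 0], [0, 0, 0.8, 0, 0, 0], [0, 0, 1.4, 0, 0, 0], [0, 0, 1.9, 0, 0, 0], [0, 0, 2.2, 0, 0, 0], [0, 0, 2.3, 0, 0, 0], [0, 0, 2.3, 0, 0, 0], [0, 0, 2.3, 0, 0, 0]]]'

```text
time: 14.15
position: [0.5472, 0.165, 0.3531]
tool_rot: [0.707, 0.707, 0.001, 0.001]
ft_force: [0.1, -0.6, -2.2]
grip_width: 0.0291
grip_force: 20.0
```

```bash
python3 - <<'E'
from h import *
go([.5475,.1667,.3424],0); c=look('top','t1',(70,200,270,300)); W=cloud(c)
p=W[235:270,80:195].reshape(-1,3); p=p[np.abs(p[:,2]-.19)<.006]
for y in (.377,.3065,.2367):
    q=p[np.abs(p[:,1]-y)<.025]
    if len(q): print(len(q),cv2.minEnclosingCircle(q[:,:2].astype(np.float32)),q.mean(0))
E
```

```text
shift [0.043 0.007 0.268] turn [ 0.0017 -0.0002  0.0009] q [0.1  0.52 1.62 0.   1.   0.1 ] t 14.15
207 ((0.5417612195014954, 0.37692520022392273), 0.01532466895878315) [0.5423283  0.37664371 0.18965522]
134 ((0.5453172326087952, 0.3078320026397705), 0.014723151922225952) [0.54524671 0.31075386 0.18989421]
```

View pics/t1.png

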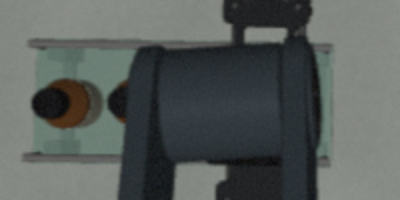

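The arm hides places 3 and 4 here, but row_1 and row_2 at (60,103) and (120,103) have not moved. I lower bottle_b and release it.

move_arm --commands '[[[0.03, 0, 0.1, 0, 0, 0], [0.03, 0, 0.18, 0, 0, 0], [0.03, 0, 0.24, 0, 0, 0], [0.03, 0, 0.26, 0, 0, 0], [0.03, 0, 0.27, 0, 0, 0], [0.03, 0, 0.27, 0, 0, 0]]]'

```text
time: 14.95
position: [0.5468, 0.1663, 0.3425]
tool_rot: [0.707, 0.708, 0.0, 0.0]
ft_force: [-2.2, -0.2, 5.0]
grip_width: 0.0294
grip_force: 20.0
```

move_arm --commands '[[[0, 0, 0, 0, 0, 0], [0, 0, 0, 0, 0, 0], [0, 0, 0, 0, 0, 0], [0, 0, -0.2, 0, 0, 0], [0, 0, -0.8, 0, 0, 0], [0, 0, -1.6, 0, 0, 0], [0, 0, -2.0, 0, 0, 0], [-0.5, 0, -2, 0, 0, 0], [-1.8, 0, -2, 0, 0, 0], [-3.3, 0, -2, 0, 0, 0], [-4.5, 0, -2, 0, 0, 0], [-5, 0, -2, 0, 0, 0]]]' --claw -0.4

```text
time: 16.45
position: [0.5464, -0.0372, 0.4202]
tool_rot: [0.708, 0.706, -0.001, -0.001]
ft_force: [-0.3, -0.1, -0.1]
grip_width: 0.0607
grip_force: 0.0
```

```bash
python3 - <<'E'
from h import *
c=shot('top'); W=cloud(c)
p=W[225:275,70:250].reshape(-1,3); p=p[np.abs(p[:,2]-.19)<.006]
for y in (.377,.3065,.2367,.1667):
    q=p[np.abs(p[:,1]-y)<.025]
    if len(q): print(len(q),cv2.minEnclosingCircle(q[:,:2].astype(np.float32)),q.mean(0))
go([.469,-.158,.174+.164+.06],-1.9)
E
```

```text
207 ((0.5425916910171509, 0.3771092891693115), 0.015779977664351463) [0.54231871 0.37672848 0.18959223]
206 ((0.5454479455947876, 0.3067029118537903), 0.014904609881341457) [0.54537026 0.30624812 0.18966489]
198 ((0.5469223260879517, 0.2354746013879776), 0.014841729775071144) [0.54671292 0.23520656 0.18969414]
197 ((0.5468272566795349, 0.16557371616363525), 0.015062590129673481) [0.54685086 0.16527274 0.1897524 ]
shift [-3.002 -1.934  0.568] turn [-0.0021  0.0015  0.0302] q [-0.27  0.41  1.61 -0.    1.13 -0.27] t 16.5
```

Both bottles stand within about 1.5 mm of their places. Next is the handle.

move_arm --commands '[[[-0.4, -0.25, 0, 0, 0, 0.03], [-1.4, -0.9, 0, 0, 0, 0.03], [-2.4, -1.6, 0.1, 0, 0, 0.03], [-3.0, -1.93, 0.5, 0, 0, 0.03], [-3.0, -1.93, 0.9, 0, 0, 0.03], [-3.0, -1.93, 1.3, 0, 0, 0.03], [-3.0, -1.93, 1.7, 0, 0, 0.03], [-3.0, -1.93, 2.0, 0, 0, 0.03], [-3.0, -1.93, 2.07, 0, 0, 0.03], [-3.0, -1.93, 2.07, 0, 0, 0.03]]]'

```text
time: 17.75
position: [0.4701, -0.1537, 0.3388]
tool_rot: [0.717, 0.697, 0.0, -0.0]
ft_force: [-0.6, -0.3, 0.2]
grip_width: 0.0608
grip_force: 0.0
```

move_arm --commands '[[[0, 0, 0, 0, 0, 0], [0, 0, 0, 0, 0, 0], [0, 0, 0, 0, 0, 0], [0, 0, 0, 0, 0, 0], [0, 0, 0, 0, 0, 0], [0, 0, 0, 0, 0, 0]]]' --claw 1 --squeeze 30

```text
time: 18.5
position: [0.469, -0.1538, 0.3386]
tool_rot: [0.717, 0.697, -0.001, -0.002]
ft_force: [-4.2, -2.1, 2.4]
grip_width: 0.0112
grip_force: 30.0
```

move_arm --commands '[[[0, 0, -0.03, 0, 0, 0], [0, 0, -0.05, 0, 0, 0], [0, 0, -0.08, 0, 0, 0], [0, 0, -0.1, 0, 0, 0], [0, 0, -0.1, 0, 0, 0]]]'

```text
time: 19.12
position: [0.4695, -0.1539, 0.3423]
tool_rot: [0.717, 0.697, -0.001, -0.001]
ft_force: [-4.1, -3.6, -4.9]
grip_width: 0.0109
grip_force: 30.0
```

move_arm --commands '[[[0, 0, -0.05, 0, 0, 0], [0, 0, -0.1, 0, 0, 0], [0, 0, -0.13, 0, 0, 0], [0, 0, -0.13, 0, 0, 0]]]'

```text
time: 19.62
position: [0.4703, -0.1539, 0.3482]
tool_rot: [0.717, 0.697, 0.0, 0.0]
ft_force: [-1.1, -0.9, -6.0]
grip_width: 0.0111
grip_force: 30.0
```

The lid rose about 10 mm with only 6 N, so the catch is free and the knob stays untouched. I lift along the arc with the tool tilting part way along.

```bash
python3 - <<'E'
from h import *
print(get_obs()['position'])
r=np.hypot(.2,.044);f0=np.arctan2(.044,.2)
def T(th):
    a=.45*th; f=f0+th; return np.array([-r*np.cos(f)+.164*np.sin(a), r*np.sin(f)+.164*np.cos(a),a])
t0=.048
for th in np.r_[np.linspace(.06,.79,22)]:
    d=T(th)-T(t0); print(round(th,3),[0,round(d[0]/.04,2),round(-d[1]/.04,2),round(d[2],3)])
E
```

```text
[ 0.47029858 -0.15387822  0.34816448]
0.06 [0, np.float64(0.04), np.float64(-0.06), np.float64(0.005)]
0.095 [0, np.float64(0.15), np.float64(-0.23), np.float64(0.021)]
0.13 [0, np.float64(0.28), np.float64(-0.39), np.float64(0.037)]
0.164 [0, np.float64(0.4), np.float64(-0.55), np.float64(0.052)]
0.199 [0, np.float64(0.54), np.float64(-0.71), np.float64(0.068)]
0.234 [0, np.float64(0.67), np.float64(-0.87), np.float64(0.084)]
0.269 [0, np.float64(0.82), np.float64(-1.02), np.float64(0.099)]
0.303 [0, np.float64(0.97), np.float64(-1.17), np.float64(0.115)]
0.338 [0, np.float64(1.12), np.float64(-1.31), np.float64(0.131)]
0.373 [0, np.float64(1.28), np.float64(-1.45), np.float64(0.146)]
0.408 [0, np.float64(1.45), np.float64(-1.59), np.float64(0.162)]
0.442 [0, np.float64(1.62), np.float64(-1.72), np.float64(0.177)]
0.477 [0, np.float64(1.79), np.float64(-1.84), np.float64(0.193)]
0.512 [0, np.float64(1.97), np.float64(-1.96), np.float64(0.209)]
0.547 [0, np.float64(2.15), np.float64(-2.08), np.float64(0.224)]
0.581 [0, np.float64(2.34), np.float64(-2.19), np.float64(0.24)]
0.616 [0, np.float64(2.53), np.float64(-2.29), np.float64(0.256)]
0.651 [0, np.float64(2.73), np.float64(-2.39), np.float64(0.271)]
0.686 [0, np.float64(2.92), np.float64(-2.49), np.float64(0.287)]
0.72 [0, np.float64(3.13), np.float64(-2.57), np.float64(0.303)]
0.755 [0, np.float64(3.33), np.float64(-2.66), np.float64(0.318)]
0.79 [0, np.float64(3.54), np.float64(-2.73), np.float64(0.334)]
```

move_arm --commands '[[[0, 0.04, -0.06, 0.005, 0, 0], [0, 0.15, -0.23, 0.02, 0, 0], [0, 0.28, -0.39, 0.037, 0, 0], [0, 0.4, -0.55, 0.052, 0, 0], [0, 0.54, -0.71, 0.068, 0, 0], [0, 0.67, -0.87, 0.084, 0, 0], [0, 0.82, -1.02, 0.1, 0, 0], [0, 0.97, -1.17, 0.115, 0, 0], [0, 1.12, -1.31, 0.131, 0, 0], [0, 1.2, -1.38, 0.139, 0, 0], [0, 1.2, -1.38, 0.139, 0, 0]]]'

```text
time: 21.0
position: [0.518, -0.1553, 0.4033]
tool_rot: [0.715, 0.695, -0.049, -0.05]
ft_force: [-2.9, -2.2, -4.9]
grip_width: 0.011
grip_force: 30.0
```

```bash
python3 - <<'E'
from h import *
o=get_obs(); Rm=R.from_quat(o['tool_rot']).as_matrix(); g=o['position']+.164*Rm[:,2]
# hinge from initial grasp point
print('grasp',g,'force',o['ft_force'],'tool y',Rm[:,1])
r=np.hypot(.2,.044);f0=np.arctan2(.044,.2)
print('theta by z',np.arcsin((g[2]-.130)/r)-f0,'by x',np.arccos((.669-g[0])/r)-f0)
def T(th):
    a=.45*th; f=f0+th; return np.array([-r*np.cos(f)+.164*np.sin(a), r*np.sin(f)+.164*np.cos(a),a])
t0=.355; a0=.139
for th in np.linspace(.38,.79,11):
    d=T(th)-T(t0); y=d[0]*np.cos(a0)-d[1]*np.sin(a0); z=-d[0]*np.sin(a0)-d[1]*np.cos(a0)
    print(round(th,3),[0,float(round(y/.04,2)),float(round(z/.04,2)),float(round(d[2],3))])
E
```

```text
grasp [ 0.49516171 -0.15466732  0.24089322] force [-2.85073139 -2.21106448 -4.87848743] tool y [ 0.9898635  -0.02850286 -0.13913245]
theta by z 0.3556893608472159 by x 0.34036237708942263
0.38 [0, 0.1, -0.11, 0.011]
0.421 [0, 0.27, -0.3, 0.03]
0.462 [0, 0.45, -0.48, 0.048]
0.503 [0, 0.64, -0.65, 0.067]
0.544 [0, 0.83, -0.81, 0.085]
0.585 [0, 1.03, -0.97, 0.103]
0.626 [0, 1.24, -1.13, 0.122]
0.667 [0, 1.46, -1.27, 0.14]
0.708 [0, 1.68, -1.41, 0.159]
0.749 [0, 1.9, -1.54, 0.177]
0.79 [0, 2.13, -1.66, 0.196]
```

move_arm --commands '[[[0, 0.1, -0.11, 0.011, 0, 0], [0, 0.27, -0.3, 0.03, 0, 0], [0, 0.45, -0.48, 0.048, 0, 0], [0, 0.64, -0.65, 0.067, 0, 0], [0, 0.83, -0.81, 0.085, 0, 0], [0, 1.03, -0.97, 0.103, 0, 0], [0, 1.24, -1.13, 0.122, 0, 0], [0, 1.46, -1.27, 0.14, 0, 0], [0, 1.68, -1.41, 0.159, 0, 0], [0, 1.9, -1.54, 0.177, 0, 0], [0, 2.1, -1.65, 0.19, 0, 0], [0, 2.1, -1.65, 0.19, 0, 0]]]'

```text
time: 22.5
position: [0.6097, -0.158, 0.4585]
tool_rot: [0.708, 0.687, -0.116, -0.119]
ft_force: [-5.8, -2.4, 1.7]
grip_width: 0.0113
grip_force: 30.0
```

move_arm --commands '[[[0, 0, 0, 0, 0, 0], [0, 0, 0, 0, 0, 0], [0, 0, 0, 0, 0, 0], [0, 0, 0, 0, 0, 0]]]'

```text
time: 23.0
position: [0.6093, -0.158, 0.4583]
tool_rot: [0.708, 0.687, -0.116, -0.119]
ft_force: [-6.8, -2.0, 0.7]
grip_width: 0.0109
grip_force: 30.0
```

```bash
python3 - <<'E'
from h import *
o=get_obs(); Rm=R.from_quat(o['tool_rot']).as_matrix(); g=o['position']+.164*Rm[:,2]
r=np.hypot(.2,.044);f0=np.arctan2(.044,.2)
print('grasp',g,o['ft_force'],o['joint_velocities'].round(3),'theta',np.arcsin((g[2]-.130)/r)-f0,np.arccos((.669-g[0])/r)-f0)
look('scene','s2'); c=shot('top'); W=cloud(c)
p=W[225:275,70:250].reshape(-1,3); p=p[np.abs(p[:,2]-.19)<.006]
for y in (.377,.3065,.2367,.1667):
    q=p[np.abs(p[:,1]-y)<.025]
    if len(q): print(len(q),q.mean(0))
E
```

```text
grasp [ 0.55564427 -0.15651443  0.30327979] [-6.79690013 -2.00186438  0.72002741] [-0.001 -0.002 -0.002  0.001  0.     0.001] theta 0.7921947670714675 0.7676356863650217
205 [0.54227715 0.3767808  0.18977498]
206 [0.54555262 0.30631618 0.18946105]
203 [0.54690063 0.23503501 0.18966152]
199 [0.54682623 0.16523588 0.18987673]
```

View pics/s2.png

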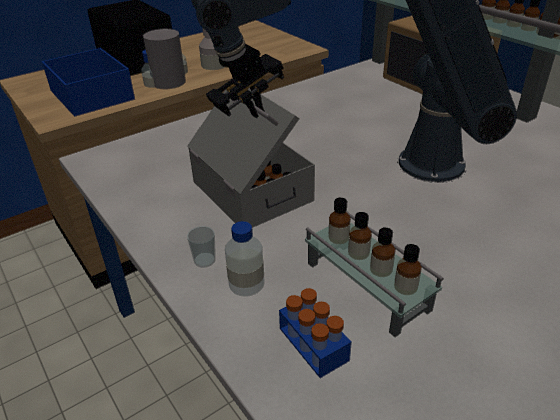

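The lid stands about 45° open, held by its handle at (250,100). The four bottles are in a row at (340,220) to (410,270), and the other glassware has not moved.

```bash
python3 -c "
from rig import *
print(hand_in())"
```

```text
the job is handed in; nothing more can be done
None
```

Job handed in: both bottles stand at places 3 and 4 of the row (within about 2 mm); a gentle tug showed the catch was free, so I left the knob alone, and the lid is held by its handle about 45° open.

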